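# Put the shell casting away in its tin and close the lid

### The job

Take the white plaster shell off the grey banding wheel and lay it inside the open dark brown round tin of small castings, then gently set the loose steel lid on that tin so that it is fully seated and level all round. The tin stays upright on the table; leave the other castings and the blue cup where they are.

Things in the scene. Friction and masses are not known exactly. Their poses are not given: they have to be found in the camera images.
- tin: Open round tin, dark brown with uneven pale grey vertical streaks and a pale rim (the red-and-pale tin far back is another one), loose, 165 mm across and 92 mm high, walls 4 mm, inside 152 mm across. It is part filled with a fixed heap of small castings, top about 64 mm above the tin's underside in the middle, 55 mm near the wall. Origin at the centre of its underside, z up along its axis.
- tin_lid: Loose round steel slip-over lid, right way up on the table: a flat plate 4 mm thick with a flared skirt 10 mm deep below it that goes round the outside of the tin (inside 170 mm at the plate, 176 mm at its lower edge; 181 mm overall); plate top at 14 mm, brass collar 3 mm high, wooden knob to 43 mm. Origin at the centre of the skirt's lower edge, z up; seated it is 82 mm above the tin's.
- lid_knob (a point): Point on the lid's axis in the middle of the wooden knob's straight grip (26 mm across), 30 mm above the lid's origin and 16 mm above its plate.
- shell: White plaster scallop shell, 43 mm along its x, 67 mm along its y, 21 mm high, lying flat side down on the banding wheel; easiest gripped low across its 43 mm width. Origin at the centre of its underside, z up.
- banding_wheel: Grey round turntable, fixed and not turning here, plate 164 mm across, flat top 54 mm above the table. Origin on its axis at table height.
- table_owl: White plaster owl, 46x55x60 mm, a bystander; origin at the centre of its underside.
- frog: White plaster frog, 76x69x38 mm, a bystander; origin at the centre of its underside.
- star: White plaster star, 52x50x13 mm, a bystander; origin at the centre of its underside.
- heart: White plaster heart, 69x66x15 mm, a bystander; origin at the centre of its underside.
- cup: Blue mixing cup, 89 mm across, 62 mm high, a bystander; origin at the centre of its underside.
Things that resemble listed ones, but are neither listed nor needed, are in the scene too. Several things have the shape of the shell; the one meant has the colours described above.

How it is judged:
By the outcome, as a careful person would: the job done as asked, in the order asked, and still so for the second after the job is handed in, with the robot touching nothing.
It also fails if it takes over 54 s, if anything falls off the work surface, if the arm or the gripper's body presses on something with over 40 N, if the wrist force passes 120 N, or if a joint passes its speed limit or range.

### The arm

A 7-joint arm with a two-finger parallel gripper is mounted at the origin on a cart in front of the work surface, level with it; the furniture and walls round the work are solid. World frame = base frame: x ahead of the robot, y to its left, z up, the work surface at z = 0. Lengths are in m, angles in rad, forces in N, time in s.
With the tool pointing down it reaches from about 0.4 to 0.875 m from the base axis. Payload 6.5 kg.
Tool frame: the origin (TCP) lies at the very end of the fingers, on their centre line; the grasp point (between the pads) lies 19 mm behind it (env.grasp_offset is the distance from the TCP to the grasp point, in m); z points along the fingers, y is the line along which they close (so a half turn about z gives the same grasp; the last joint's range is limited). The gripper opens to 85 mm and grips with 20 to 120 N. Pads are 22 mm wide; open, the fingers measure 114 mm over their backs; the gripper's body (76 mm by 85 mm) begins 54 mm behind the grasp point. The pads swing forward as they close: fully open they stand 13 mm farther back than shut.
Start: joints at [1.269, 0.536, -0.004, 1.538, 0.003, 1.067, -0.071], TCP at [0.152, -0.632, 0.231] pointing down, gripper open.
Joint ranges: [-2.7, 2.7], [-0.37, 2.16], [-1.27, 1.26], [0.24, 2.4], [-1.31, 4.45], [0.19, 1.91], [-2.76, 2.76]. Speed limits (rad/s): [2.39, 2.39, 3.14, 3.14, 3.14, 3.14, 3.14].

### API

Orientations are given as a rotation vector (axis times angle).
In Python, from plant import readout, imaging, env, nets gives the robot as it stands. The module is installed in compiled form; this text tells all that it offers.
- The arm moves only by the tool step_arm, never from a script. Its argument "series" is a list of rows, each a list of 3 entries, a list of its own where there are three numbers: the finger opening in mm, from 0 to 85.4, then the shift along the tool's x, y, z in mm, then the turn about the tool's z in degrees. A call has exactly 8 rows; each row shifts and turns the commanded pose from where the row before left it, along the tool's axes as they then stand; what a row does not reach is not made up. A row lasts 1/10 s, in which the tool goes at most 50 mm and 8.59 degrees, less where a joint would pass 70% of its speed; a pose out of reach is approached as far as the arm can. A call is refused whole if a number of a shift passes 50 or a number of a turn 8.59, either way. A call with a gripper value outside its range is refused whole. The fingers move at their own pace and stop on an object; "grip_force" is the grip in N (left out, the last holds). Time passes only in rows, so rows that do not move let the fingers close, or fill a call up. It gives the time, the measured TCP pose, the force, the opening and the grip force at its end, in the units of the state.
- readout.get_obs(): the state, without advancing time (a new reading comes with each control period).
- imaging.capture(name): name is "scene" or "top" or "wrist"; returns a dict with "frame" (400x640x3 uint8, red, green, blue), "mtx" (3x3 intrinsics, pixels), "k1" (the pictures are not rectified: a ray, as slopes to the right and down, at radius r is drawn at 1 + k1 r^2 times it, then the intrinsics apply), "R" (3x3) and "t" (3): a world point X has camera coordinates R X + t; the wrist camera has in their place "hand_eye" (4x4, takes a point from camera to tool coordinates, whose origin is the TCP and whose axes are the flange's). Camera axes: x right, y down, z forward; pixel columns grow to the right and rows downward; lengths in m; the calibration is good to about 2 mm. A picture is of the moment at which its call begins: read the wrist's pose just before it. There is no depth.
- env.hand_in(): hands the job in; it is judged then, once.
Trained networks look in a picture, given as the dict that the camera call returned (one of the last four; its "shot" number tells which), for a name from the list of things; names that differ only in an ending like _2 or _b are one class to them, and where a whole thing is asked for, a point or a joint stands for the part that bears it (a point fixed in the world has none). Each returns a list of dicts, best first, with "score" (0 to 1); they miss things now and then, are a little off and sometimes report something else, mostly with a low value. They report only what shows in the picture. A call takes as long as a camera call. They do not tell look-alikes from the thing itself.
- nets.search_frame(picture, name): "uv" ([column, row] in pixels, amid what is visible of it).
The state is a dict: "time_s": time; "joints": joint angles; "joint_velocities": joint speeds; "joint_torque": joint torques, N m; "eef_pos": TCP position; "orientation": TCP orientation; "wrist_force": force on the tool from outside, world axes, zero at the start; "wrist_torque": the same for the moment, N m; "grip_width": finger opening in m; "grip_force": force on a finger pad.
Only numpy, scipy, OpenCV 4.12 (cv2) and the standard library are available. Lean on these libraries where they do the work, as an engineer would, in place of code of your own. Each camera call takes 0.05 s, during which the arm holds its last target. There are 200 camera calls.

## Working session

There is one attempt and no reset: what is moved stays moved. The work goes in short steps, Python scripts to look and compute and a tool call to move; the robot and the scene stay as the last step left them, time stands still between calls to the robot, and variables do not carry over. Pictures are saved under pics/ and viewed, at most 10 in all, crops included, and the job is handed in when it is done.

Besides the shell and the picture viewer there is one more tool, called after "Call:" by a JSON object that holds its "method" and its "body". step_arm: Moves the arm, as the interface text tells. Its arguments: {"type":"object","properties":{"series":{"type":"array"},"grip_force":{"type":"number"}},"required":["series"]}

```bash
mkdir -p pics; cat > h.py <<'E'
import numpy as np, cv2
from scipy.spatial.transform import Rotation as Ro
from plant import readout, imaging, env, nets
def campose(p, obs=None):
    if 'R' in p: return np.array(p['R']), np.array(p['t'])
    T=np.eye(4); T[:3,:3]=Ro.from_rotvec(obs['orientation']).as_matrix(); T[:3,3]=obs['eef_pos']
    M=np.linalg.inv(T@np.array(p['hand_eye'])); return M[:3,:3],M[:3,3]
def ray(p,uv,obs=None):
    R,t=campose(p,obs); K=np.array(p['mtx'])
    x=cv2.undistortPoints(np.array([[uv]],float),K,np.array([p['k1'],0,0,0,0.]))[0,0]
    return -R.T@t, R.T@np.array([x[0],x[1],1])
def at_z(p,uv,z,obs=None):
    o,d=ray(p,uv,obs); return o+d*(z-o[2])/d[2]
def proj(p,X,obs=None):
    R,t=campose(p,obs)
    return cv2.projectPoints(np.atleast_2d(np.array(X,float)),cv2.Rodrigues(R)[0],t,np.array(p['mtx']),np.array([p['k1'],0,0,0,0.]))[0][:,0]
def circ(c,r,z,n=90):
    a=np.linspace(0,2*np.pi,n); return np.c_[c[0]+r*np.cos(a),c[1]+r*np.sin(a),0*a+z]
def save(n,im): cv2.imwrite('pics/'+n+'.png',cv2.cvtColor(im,cv2.COLOR_RGB2BGR))
E
python3 - <<'E'
from h import *
o=readout.get_obs(); print(o['time_s'],o['eef_pos'],Ro.from_rotvec(o['orientation']).as_matrix().round(3).tolist(), env.grasp_offset)
Z=dict(tin=.09,tin_lid=.014,lid_knob=.03,shell=.06,banding_wheel=.054,cup=.06)
for n in ['top','scene']:
    p=imaging.capture(n); save(n,p['frame']); print(n,p['k1'],np.array(p['mtx']).round(1).tolist(),(-np.array(p['R']).T@p['t']).round(3))
    for k,z in Z.items():
        for d in nets.search_frame(p,k): print(k,np.round(d['uv']),round(d['score'],2),at_z(p,d['uv'],z).round(3))
E
```

```text
0.0 [ 0.15170563 -0.63138502  0.23037374] [[0.972, 0.234, -0.001], [0.234, -0.972, 0.002], [-0.0, -0.002, -1.0]] 0.0187
top -0.02446645149695873 [[432.8, 0.0, 317.8], [0.0, 432.8, 192.6], [0.0, 0.0, 1.0]] [ 0.432 -0.057  1.26 ]
tin [404. 241.] 0.57 [ 0.454 -0.286  0.09 ]
tin [267. 148.] 0.37 [0.711 0.084 0.09 ]
tin_lid [270. 229.] 0.76 [0.491 0.084 0.014]
lid_knob [270. 229.] 0.7 [0.49  0.082 0.03 ]
shell [337. 246.] 0.68 [ 0.441 -0.108  0.06 ]
shell [173. 231.] 0.55 [0.486 0.347 0.06 ]
shell [290. 112.] 0.48 [0.822 0.023 0.06 ]
cup [323. 157.] 0.85 [ 0.692 -0.07   0.06 ]
scene -0.02969421175526132 [[368.7, 0.0, 314.9], [0.0, 368.7, 203.4], [0.0, 0.0, 1.0]] [-0.251  0.821  0.675]
tin [302. 241.] 0.74 [0.4   0.187 0.09 ]
tin [378. 196.] 0.62 [ 0.421 -0.224  0.09 ]
tin_lid [301. 240.] 0.94 [0.488 0.104 0.014]
tin_lid [299. 200.] 0.39 [ 0.712 -0.102  0.014]
lid_knob [304. 243.] 0.96 [0.454 0.126 0.03 ]
lid_knob [230. 229.] 0.54 [0.688 0.246 0.03 ]
shell [242. 260.] 0.58 [0.479 0.345 0.06 ]
shell [253. 202.] 0.54 [0.75  0.099 0.06 ]
banding_wheel [378. 196.] 0.59 [ 0.467 -0.294  0.054]
cup [297. 198.] 0.7 [ 0.66  -0.038  0.06 ]
cup [258. 208.] 0.49 [0.699 0.115 0.06 ]
```

View pics/top.png

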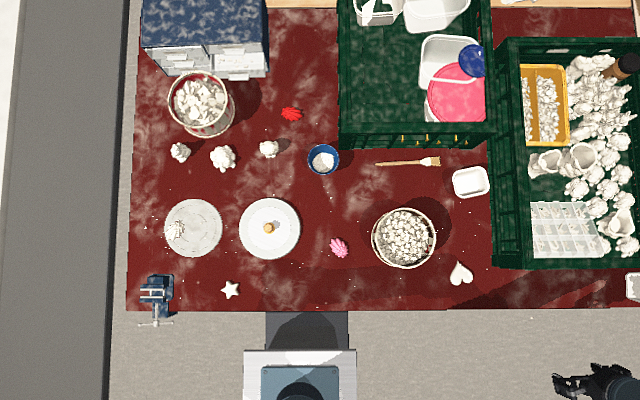

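View pics/scene.png

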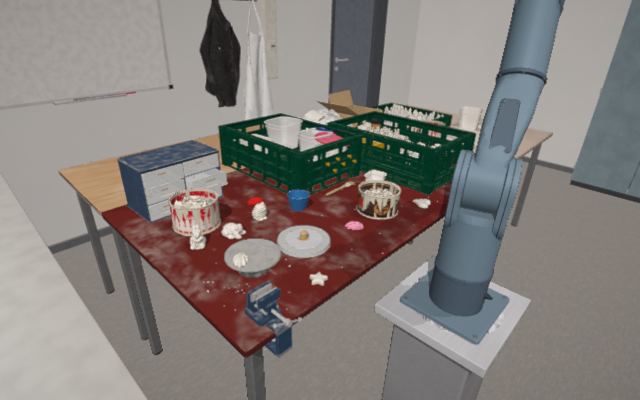

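The top view shows these shell-shaped things: a white one on the grey wheel at (176,230), a pink one at (338,246) and a red one at (290,113). Only the white one on the wheel fits the description. There are two tins: dark brown with streaks at (404,238) in top and (378,200) in scene, which is the one meant, and red-and-pale at (200,103) in top and (195,212) in scene. I'll check the shell and the tin in an enlarged crop, with fitted circles drawn over it.

```bash
python3 - <<'E'
from h import *
o=readout.get_obs()
p=imaging.capture('top'); s=imaging.capture('scene'); w=imaging.capture('wrist')
print(np.array(w['hand_eye']).round(3).tolist(), np.array(w['mtx']).round(1).tolist())
f=p['frame'].copy()
def cr(im,u,v,a,b,W,H): return cv2.resize(im[v:v+b,u:u+a],(W,H),interpolation=cv2.INTER_CUBIC)
g=p['frame']
k=6
big=cv2.resize(g,None,fx=k,fy=k,interpolation=cv2.INTER_CUBIC)
def draw(c,r,z,col): cv2.polylines(big,[np.int32((proj(p,circ(c,r,z))+.5)*k*8)],True,col,1,cv2.LINE_AA,3)
lid=at_z(p,(269.5,228),.014)[:2]; tin=at_z(p,(404,238),.092)[:2]; wh=at_z(p,(193,228),.054)[:2]
print(lid,tin,wh)
draw(lid,.0905,.005,(255,0,0));draw(tin,.0825,.092,(255,0,0));draw(wh,.082,.054,(255,0,0))
a=big[190*k:265*k,155*k:221*k][:400,:400]; b=big[200*k:275*k,367*k:441*k][:400+50,:400]
q=lambda u,v,n=66:cv2.resize(big[v*k:(v+n)*k,u*k:(u+n)*k],(400,400),interpolation=cv2.INTER_AREA)
row1=np.hstack([q(158,193,72),q(368,202,74)])
row2=np.hstack([cv2.resize(q(235,193,72),(200,200)),cr(s['frame'],222,235,60,40,300,200),cr(s['frame'],345,170,75,50,300,200)])
save('mos',np.vstack([row1,row2]))
E
```

```text
[[-0.0, -0.95, -0.312, 0.079], [1.0, -0.001, 0.001, -0.0], [-0.001, -0.312, 0.95, -0.143], [0.0, 0.0, 0.0, 1.0]] [[297.9, 0.0, 320.1], [0.0, 297.9, 201.3], [0.0, 0.0, 1.0]]
[0.49400298 0.08394257] [ 0.46111989 -0.28646987] [0.49311016 0.29296406]
```

View pics/mos.png

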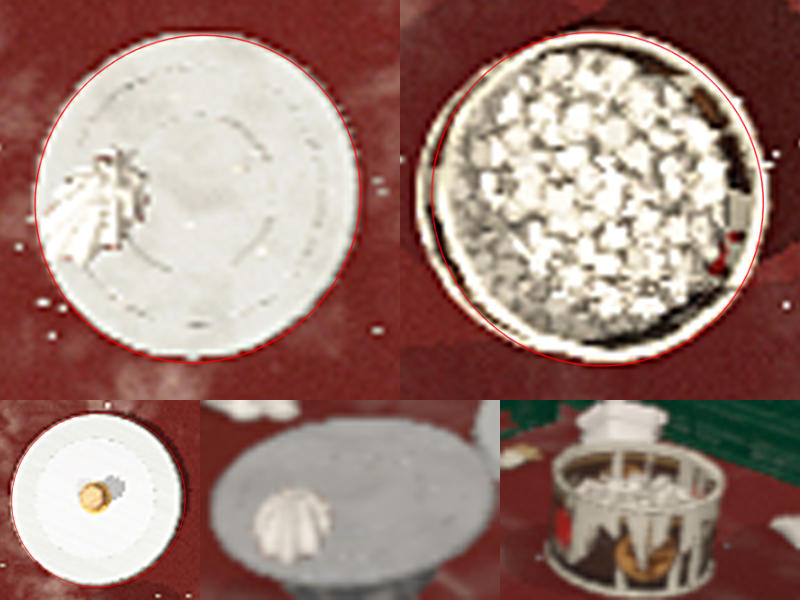

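The crop shows the white scallop on the left of the grey wheel, about (95,205) in the crop and (176,230) in the top view, lying diagonally. The tin on the right has dark brown walls with pale streaks, so both are the ones meant. The fitted circles agree with the wheel and the tin rim. Now I'll move over the tin at height.

Call:
{"method": "step_arm", "body": {"series": [[85,[36,-26,-8],0],[85,[36,-26,-8],0],[85,[36,-26,-8],0],[85,[36,-26,-8],0],[85,[36,-26,-8],0],[85,[36,-26,-8],0],[85,[36,-26,-8],0],[85,[36,-26,-8],0]]}}

```text
time_s: 1.65
eef_pos: [0.3842, -0.3611, 0.2959]
orientation: [3.119, 0.369, 0.001]
wrist_force: [0.6, -0.3, 0.9]
grip_width: 0.0846
grip_force: 0.0
```

Call:
{"method": "step_arm", "body": {"series": [[85,[25,-40,0],0],[85,[25,-40,0],0],[85,[25,-40,0],0],[85,[25,-40,0],0],[85,[25,-40,0],0],[85,[25,-40,0],0],[85,[25,-40,0],0],[85,[25,-40,0],0]]}}

```text
time_s: 2.45
eef_pos: [0.5034, -0.0029, 0.2957]
orientation: [3.119, 0.369, 0.001]
wrist_force: [1.3, -1.7, 0.4]
grip_width: 0.0849
grip_force: 0.0
```

Call:
{"method": "step_arm", "body": {"series": [[85,[12,-44,0],0],[85,[12,-44,0],0],[85,[12,-44,0],0],[85,[12,-44,0],0],[85,[12,-44,0],0],[85,[12,-44,0],0],[85,[12,-44,0],0],[85,[12,-44,0],0]]}}

```text
time_s: 3.25
eef_pos: [0.5141, 0.3617, 0.2953]
orientation: [3.12, 0.369, 0.001]
wrist_force: [1.1, 0.1, 0.6]
grip_width: 0.085
grip_force: 0.0
```

```bash
python3 - <<'E'
from h import *
o=readout.get_obs(); w=imaging.capture('wrist'); print(o['joints'].round(2) if hasattr(o['joints'],'round') else o['joints'],o['eef_pos'])
for d in nets.search_frame(w,'shell'): print(np.round(d['uv']),d['score'],at_z(w,d['uv'],.06,o).round(3))
# rectify to plane z=.054, 0.5mm/px, over world window: cols = -y, rows = -x
c=np.array([.486,.347]); n=280; s=.0005
X=np.array([[c[0]-(r-n/2)*s,c[1]-(q-n/2)*s,.054] for r in range(n) for q in range(n)])
uv=proj(w,X,o).reshape(n,n,2).astype(np.float32)
im=cv2.remap(w['frame'],uv[...,0],uv[...,1],cv2.INTER_CUBIC)
np.save('rect.npy',im)
big=cv2.resize(im,(560,560))
for i in range(0,561,80): cv2.line(big,(i,0),(i,8),(255,0,0)); cv2.line(big,(0,i),(8,i),(255,0,0))
save('rect',big); save('wr1',w['frame'])
E
```

```text
[-0.33  0.49 -0.51  1.5   0.25  1.21 -2.22] [0.51410845 0.36172281 0.29534175]
[578. 269.] 0.74 [ 0.456 -0.052  0.06 ]
[330. 191.] 0.71 [0.488 0.341 0.06 ]
[627.   6.] 0.53 [0.79  0.056 0.06 ]
```

View pics/rect.png

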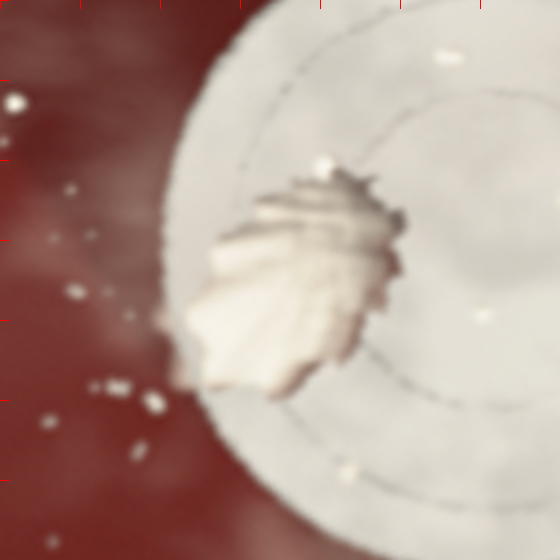

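The rectified view (4 px/mm) shows the shell centred near (292,283). Its ribs and long axis run from lower left (190,390) to upper right (400,200), about 45 degrees. I'll turn the tool so the fingers close across the 43 mm width, come down, and measure again.

Call:
{"method": "step_arm", "body": {"series": [[85,[0,0,12],-8.5],[85,[0,0,12],-8.5],[85,[0,0,12],-8.5],[85,[0,0,12],-8.5],[85,[0,0,12],-8.5],[85,[0,0,12],-8.5],[85,[0,0,12],-8.5],[85,[0,0,12],-8.5]]}}

```text
time_s: 4.15
eef_pos: [0.5144, 0.3596, 0.1988]
orientation: [2.374, 2.057, -0.0]
wrist_force: [-0.0, -0.6, -0.0]
grip_width: 0.0854
grip_force: 0.0
```

Call:
{"method": "step_arm", "body": {"series": [[85,[0,0,0],-8.5],[85,[0,0,0],-8.5],[85,[0,0,0],-8.5],[85,[0,0,0],-8.5],[85,[0,0,0],-8.5],[85,[0,0,0],-8.5],[85,[0,0,0],-1],[85,[0,0,0],0]]}}

```text
time_s: 4.95
eef_pos: [0.5143, 0.3597, 0.1991]
orientation: [-1.245, -2.884, 0.0]
wrist_force: [-0.4, 1.2, -0.4]
grip_width: 0.0851
grip_force: 0.0
```

```bash
cat >> h.py <<'E'
def totool(o,d):
    return Ro.from_rotvec(o['orientation']).as_matrix().T@np.array(d)*1000
def rect(w,o,c,z,half=.07,n=560):
    a=np.linspace(half,-half,n); gx,gy=np.meshgrid(c[0]+a,c[1]+a,indexing='ij')
    uv=proj(w,np.c_[gx.ravel(),gy.ravel(),np.full(n*n,z)],o).reshape(n,n,2).astype(np.float32)
    return cv2.remap(w['frame'],uv[...,0],uv[...,1],cv2.INTER_CUBIC)
E
python3 - <<'E'
from h import *
o=readout.get_obs(); w=imaging.capture('wrist'); M=Ro.from_rotvec(o['orientation']).as_matrix()
print(np.round(o['joints'],2),o['eef_pos'],'yaw y',np.degrees(np.arctan2(M[1,1],M[0,1])))
R,t=campose(w,o); print('cam',(-R.T@t).round(3))
for d in nets.search_frame(w,'shell'): print(np.round(d['uv']),d['score'],at_z(w,d['uv'],.06,o).round(3))
im=rect(w,o,(.487,.343),.054)
for i in range(0,561,80): cv2.line(im,(i,0),(i,8),(255,0,0)); cv2.line(im,(0,i),(8,i),(255,0,0))
save('rect2',im)
print('to shell',totool(o,np.array([.487,.343,.3])-o['eef_pos']))
E
```

```text
[-0.07  0.72 -0.93  1.59  0.62  1.15 -0.39] [0.51425675 0.35973488 0.19914066] yaw y 43.304621647704174
cam [0.459 0.418 0.342]
[291. 184.] 0.64 [0.489 0.344 0.06 ]
[ 60. 357.] 0.62 [ 0.423 -0.032  0.06 ]
to shell [   6.52330551  -31.33812943 -100.85118732]
```

View pics/rect2.png

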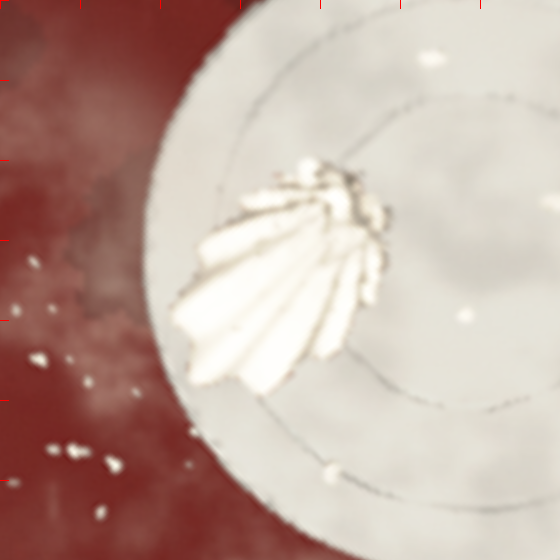

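The view shows the fan end at (190,385)–(260,395) and the hinge at (360,175). The extent is about 68 x 42 mm, which matches the given 67 x 43. I'll fit the rectangle.

```bash
python3 - <<'E'
from h import *
o=readout.get_obs()
P=np.float32([(170,310),(190,385),(260,395),(325,355),(370,300),(388,260),(390,215),(360,170),(310,160),(245,195),(198,250)])
for a in range(34,62,3):
    u=np.array([-np.sin(np.radians(a)),-np.cos(np.radians(a))]); v=np.array([u[1],-u[0]])
    U=P@u;V=P@v; c=(U.max()+U.min())/2*u+(V.max()+V.min())/2*v
    x=.487+(279.5-c[1])/4000; y=.343+(279.5-c[0])/4000
    print(a,np.ptp(U)/4,np.ptp(V)/4,round(x,4),round(y,4),totool(o,np.array([x,y,0])-o['eef_pos']).round(1))
E
```

```text
34 44.345360971616614 65.29071539514192 0.4868 0.3436 [  7.  -31.1 199.3]
37 43.98172086493268 66.28956667143254 0.4867 0.3435 [  7.  -31.2 199.3]
40 43.49752991848992 67.10672285320805 0.4866 0.3434 [  6.9 -31.3 199.3]
43 42.89411526601678 67.73994417217403 0.4866 0.3433 [  6.9 -31.4 199.3]
46 42.173130825132915 68.18749501270989 0.4866 0.3431 [  6.8 -31.6 199.3]
49 41.33655276407572 68.44814866907055 0.4865 0.343 [  6.7 -31.7 199.3]
52 41.580230846659774 68.52119070770178 0.4866 0.343 [  6.6 -31.6 199.3]
55 42.39324335881473 68.40642092545278 0.4866 0.3429 [  6.6 -31.6 199.3]
58 43.09005893764137 68.1041538983191 0.4867 0.3428 [  6.5 -31.7 199.3]
61 43.66876766007323 67.61521811921185 0.4867 0.3427 [  6.3 -31.8 199.3]
```

Call:
{"method": "step_arm", "body": {"series": [[85,[6,-15.5,20],-2],[85,[6,-15.5,20],-2],[85,[0,0,25],0],[85,[0,0,25],0],[85,[0,0,22],0],[85,[0,0,18],0],[85,[0,0,10],0],[85,[0,0,3],0]], "grip_force": 35}}

```text
time_s: 5.85
eef_pos: [0.4833, 0.3467, 0.0554]
orientation: [-1.139, -2.927, 0.002]
wrist_force: [0.6, 0.2, 0.3]
grip_width: 0.0852
grip_force: 0.0
```

Call:
{"method": "step_arm", "body": {"series": [[50,[0,0,0],0],[30,[0,0,0],0],[30,[0,0,0],0],[30,[0,0,0],0],[30,[0,0,0],0],[30,[0,0,0],0],[30,[0,0,0],0],[30,[0,0,0],0]]}}

```text
time_s: 6.65
eef_pos: [0.4841, 0.3474, 0.0575]
orientation: [1.138, 2.927, 0.002]
wrist_force: [-0.4, -0.6, 4.7]
grip_width: 0.0393
grip_force: 33.7
```

Call:
{"method": "step_arm", "body": {"series": [[30,[0,0,-8],0],[30,[0,0,-16],0],[30,[0,0,-24],0],[30,[0,0,-30],0],[30,[0,0,-30],0],[30,[0,0,-30],0],[30,[0,0,-20],0],[30,[0,0,-10],0]]}}

```text
time_s: 7.45
eef_pos: [0.484, 0.3479, 0.2276]
orientation: [1.137, 2.926, 0.005]
wrist_force: [-0.7, 0.2, -0.7]
grip_width: 0.0395
grip_force: 33.5
```

```bash
python3 - <<'E'
from h import *
o=readout.get_obs(); w=imaging.capture('wrist'); print(o['eef_pos'],o['grip_width'],o['grip_force'],np.round(o['joints'],2))
save('wr3',w['frame'])
print(totool(o,np.array([.461,-.286,.22])-o['eef_pos']))
E
```

```text
[0.48404369 0.34788832 0.227597  ] 0.039508267446986885 33.545176466577686 [-0.02  0.65 -0.99  1.65  0.58  1.16 -0.33]
[-411.02139107 -483.14363454    6.06434633]
```

View pics/wr3.png

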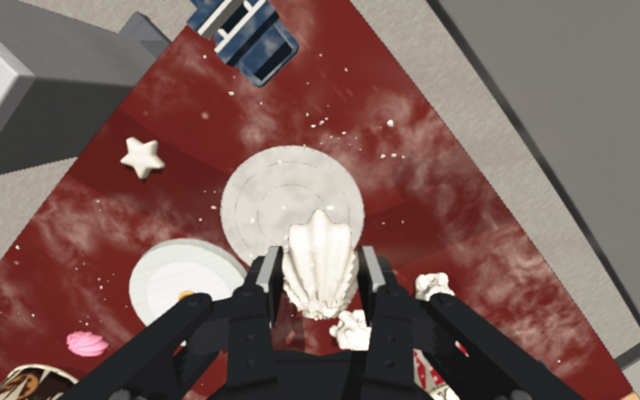

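The shell is held level between the pads at (320,262), clear of the wheel. I'll carry it over the tin.

Call:
{"method": "step_arm", "body": {"series": [[30,[-20,-24,0],0],[30,[-30,-35,0],0],[30,[-30,-35,0],0],[30,[-30,-35,0],0],[30,[-30,-35,0],0],[30,[-30,-35,0],0],[30,[-30,-35,0],0],[30,[-30,-35,0],0]]}}

```text
time_s: 8.3
eef_pos: [0.4706, -0.0088, 0.2239]
orientation: [-1.138, -2.928, 0.001]
wrist_force: [0.2, -0.7, -0.9]
grip_width: 0.0395
grip_force: 33.6
```

Call:
{"method": "step_arm", "body": {"series": [[30,[-30,-35,0],0],[30,[-30,-35,0],0],[30,[-30,-35,0],0],[30,[-30,-35,0],0],[30,[-30,-35,0],0],[30,[-20,-24,0],0],[30,[-8,-10,0],0],[30,[0,0,0],0]]}}

```text
time_s: 9.1
eef_pos: [0.4609, -0.2823, 0.2236]
orientation: [-1.142, -2.925, -0.001]
wrist_force: [-0.5, 0.9, -0.5]
grip_width: 0.039
grip_force: 33.6
```

```bash
python3 - <<'E'
from h import *
o=readout.get_obs(); w=imaging.capture('wrist'); t=imaging.capture('top'); print(o['eef_pos'],o['grip_width'],o['grip_force'],np.round(o['joints'],2))
im=w['frame'].copy()
for r,z in((.0825,.092),(.076,.092)): cv2.polylines(im,[np.int32(proj(w,circ((.461,-.286),r,z),o)*8)],True,(255,0,0) if r>.08 else (0,255,0),1,cv2.LINE_AA,3)
save('wr4',im)
print(totool(o,np.array([.461,-.286,.12])-o['eef_pos']))
E
```

```text
[ 0.46085096 -0.28226053  0.22357146] 0.03901007682444966 33.59098032466136 [ 1.22  0.57 -1.03  1.8   0.55  1.1   0.83]
[ -2.77325634  -2.64922269 103.56805932]
```

View pics/wr4.png

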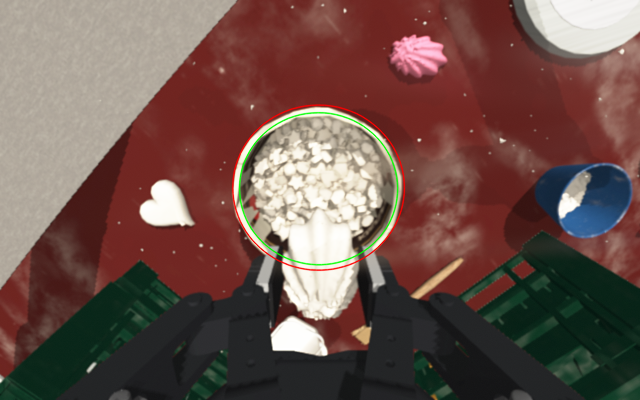

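The drawn rim circle fits the tin well (centre near (318,188)). The shell is held over it, the fan end nearest the camera. Now lowering.

Call:
{"method": "step_arm", "body": {"series": [[30,[1,-2.6,20],0],[30,[0,0,30],0],[30,[0,0,30],0],[30,[0,0,27],0],[30,[0,0,20],0],[30,[0,0,12],0],[30,[0,0,6],0],[30,[0,0,3],0]]}}

```text
time_s: 10.0
eef_pos: [0.4596, -0.2815, 0.0765]
orientation: [1.136, 2.929, 0.0]
wrist_force: [-0.1, -0.8, -0.5]
grip_width: 0.0396
grip_force: 33.6
```

Call:
{"method": "step_arm", "body": {"series": [[30,[0,0,1],0],[30,[0,0,1],0],[30,[0,0,1],0],[30,[0,0,1],0],[30,[0,0,1],0],[30,[0,0,0],0],[30,[0,0,0],0],[30,[0,0,0],0]]}}

```text
time_s: 10.8
eef_pos: [0.4591, -0.2824, 0.0713]
orientation: [1.138, 2.928, -0.0]
wrist_force: [0.7, -0.4, -0.4]
grip_width: 0.0393
grip_force: 33.6
```

Call:
{"method": "step_arm", "body": {"series": [[30,[0,0,1],0],[30,[0,0,1],0],[30,[0,0,1],0],[30,[0,0,0.5],0],[30,[0,0,0.5],0],[30,[0,0,0],0],[30,[0,0,0],0],[30,[0,0,0],0]]}}

```text
time_s: 11.6
eef_pos: [0.459, -0.2824, 0.0677]
orientation: [-1.138, -2.928, 0.001]
wrist_force: [-0.9, 1.3, 4.8]
grip_width: 0.0393
grip_force: 34.9
```

Contact, with 4.8 N upward. I'll release here and retreat straight up.

Call:
{"method": "step_arm", "body": {"series": [[44,[0,0,0],0],[48,[0,0,0],0],[52,[0,0,0],0],[56,[0,0,0],0],[60,[0,0,-3],0],[60,[0,0,-8],0],[60,[0,0,-20],0],[60,[0,0,-30],0]]}}

```text
time_s: 12.4
eef_pos: [0.4582, -0.2819, 0.1284]
orientation: [-1.137, -2.926, -0.001]
wrist_force: [0.8, -0.0, 0.7]
grip_width: 0.0598
grip_force: 0.0
```

Call:
{"method": "step_arm", "body": {"series": [[85,[-20,0,-40],0],[85,[-20,0,-40],0],[85,[-20,0,-30],0],[85,[0,0,0],0],[85,[0,0,0],0],[85,[0,0,0],0],[85,[0,0,0],0],[85,[0,0,0],0]]}}

```text
time_s: 13.2
eef_pos: [0.5026, -0.3225, 0.2375]
orientation: [-1.137, -2.927, -0.0]
wrist_force: [-0.5, -0.3, -0.9]
grip_width: 0.0849
grip_force: 0.0
```

```bash
python3 - <<'E'
from h import *
o=readout.get_obs(); w=imaging.capture('wrist'); print(o['eef_pos'],o['grip_width'],np.round(o['joints'],2))
im=w['frame'].copy()
cv2.polylines(im,[np.int32(proj(w,circ((.461,-.286),.0825,.092),o)*8)],True,(255,0,0),1,cv2.LINE_AA,3)
u,v=proj(w,[.461,-.286,.08],o)[0].astype(int); v0=max(0,v-90);u0=max(0,u-110)
a=cv2.resize(im[v0:v0+180,u0:u0+220],None,fx=2.8,fy=2.8,interpolation=cv2.INTER_CUBIC)
save('wr5',a); print(u0,v0)
print('lid',[(np.round(d['uv']),d['score']) for d in nets.search_frame(w,'lid_knob')])
print(totool(o,np.array([.494,.084,.2])-o['eef_pos']))
E
```

```text
[ 0.50261626 -0.32250395  0.23746243] 0.08493060902694469 [ 1.17  0.64 -0.99  1.64  0.57  1.18  0.87]
209 40
lid [(array([579.,   6.]), 0.58)]
[280.7212468  294.09644319  37.76240522]
```

View pics/wr5.png

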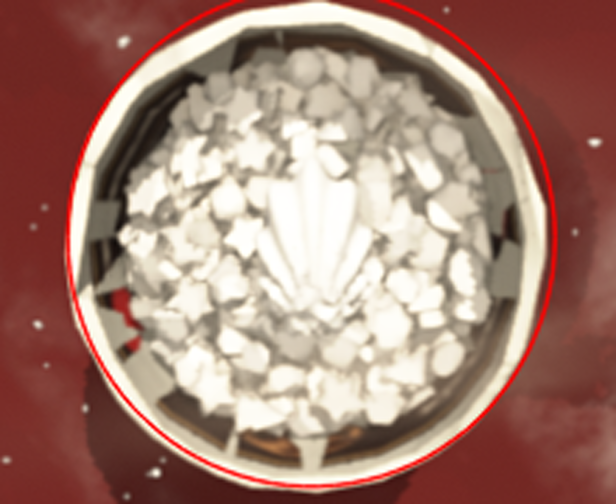

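The shell (centre near (315,240) in the crop) lies flat in the middle of the heap, below the rim. Now to the lid.

Call:
{"method": "step_arm", "body": {"series": [[85,[24,26,0],0],[85,[34,35,0],0],[85,[34,35,0],0],[85,[34,35,0],0],[85,[34,35,0],0],[85,[34,35,0],0],[85,[34,35,0],0],[85,[34,35,0],0]]}}

```text
time_s: 14.1
eef_pos: [0.4927, 0.0556, 0.2383]
orientation: [1.139, 2.928, -0.0]
wrist_force: [1.3, 0.5, 0.6]
grip_width: 0.0851
grip_force: 0.0
```

Call:
{"method": "step_arm", "body": {"series": [[85,[16,20,18],0],[85,[0,0,20],0],[85,[0,0,0],0],[85,[0,0,0],0],[85,[0,0,0],0],[85,[0,0,0],0],[85,[0,0,0],0],[85,[0,0,0],0]], "grip_force": 60}}

```text
time_s: 14.9
eef_pos: [0.4951, 0.0791, 0.2006]
orientation: [1.139, 2.927, 0.0]
wrist_force: [-0.0, -0.2, 0.6]
grip_width: 0.0851
grip_force: 0.0
```

```bash
python3 - <<'E'
from h import *
o=readout.get_obs(); w=imaging.capture('wrist'); t=imaging.capture('top'); print(o['eef_pos'],o['grip_width'],np.round(o['joints'],2))
for d in nets.search_frame(w,'lid_knob'): print(np.round(d['uv']),d['score'],at_z(w,d['uv'],.035,o).round(4))
im=w['frame'].copy(); c=(.494,.084)
for r,z,col in((.0905,.004,(255,0,0)),(.013,.043,(0,0,255))): cv2.polylines(im,[np.int32(proj(w,circ(c,r,z),o)*8)],True,col,1,cv2.LINE_AA,3)
a=cv2.resize(im[0:400,120:520],(600,600),interpolation=cv2.INTER_CUBIC)
save('wr6',a)
print(totool(o,np.array([*c,.0185])-o['eef_pos']))
E
```

```text
[0.49512364 0.07914826 0.20064256] 0.08508568871727477 [ 0.55  0.54 -1.04  1.91  0.55  1.01  0.1 ]
[323. 170.] 0.81 [0.4865 0.0907 0.035 ]
[  4.19559299   2.74402127 182.14165336]
```

View pics/wr6.png

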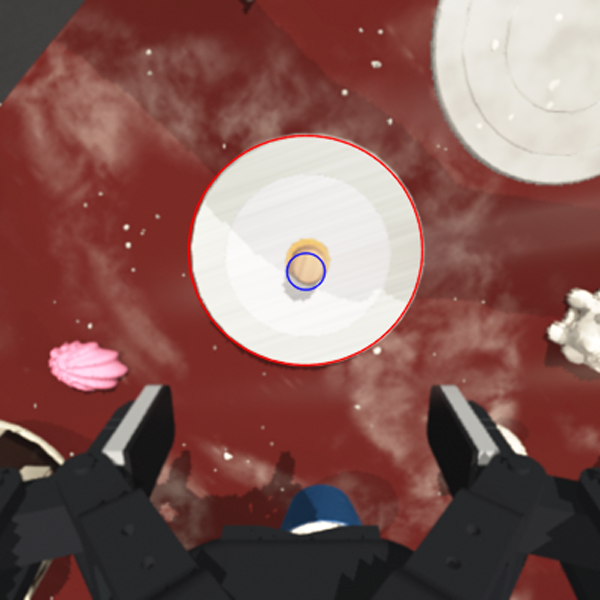

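The lid outline matches the drawn circle (centre (307,250), radius 116). The knob top, near (306,266), is close to its predicted place. I'll check the knob numerically by colour.

```bash
python3 - <<'E'
from h import *
o=readout.get_obs(); w=imaging.capture('wrist')
h=cv2.cvtColor(w['frame'],cv2.COLOR_RGB2HSV); m=(h[...,1]>70)&(h[...,0]>8)&(h[...,0]<30); 
mm=np.zeros_like(m); u,v=proj(w,[.494,.084,.03],o)[0].astype(int); mm[v-25:v+25,u-25:u+25]=1; m&=mm
ys,xs=np.nonzero(m); print('seen',xs.min(),xs.max(),ys.min(),ys.max(),xs.mean(),ys.mean())
def ext(c):
    q=np.vstack([proj(w,circ(c,.013,z),o) for z in np.linspace(.02,.043,6)]); return q.min(0),q.max(0)
print('model',ext((.494,.084)))
E
```

```text
seen 311 339 159 188 324.7045101088647 173.27993779160187
model (array([311.02383586, 164.4496753 ]), array([336.10107016, 193.13496412]))
```

Call:
{"method": "step_arm", "body": {"series": [[85,[5,3,20],0],[85,[0,0,35],0],[70,[0,0,35],0],[60,[0,0,35],0],[60,[0,0,25],0],[60,[0,0,18],0],[60,[0,0,10],0],[60,[0,0,4],0]]}}

```text
time_s: 15.9
eef_pos: [0.4929, 0.0851, 0.0176]
orientation: [-1.138, -2.927, 0.001]
wrist_force: [-0.2, -0.8, -0.0]
grip_width: 0.06
grip_force: 0.0
```

Call:
{"method": "step_arm", "body": {"series": [[50,[0,0,0],0],[40,[0,0,0],0],[15,[0,0,0],0],[15,[0,0,0],0],[15,[0,0,0],0],[15,[0,0,0],0],[15,[0,0,0],0],[15,[0,0,0],0]]}}

```text
time_s: 16.7
eef_pos: [0.4941, 0.0853, 0.0195]
orientation: [1.138, 2.926, 0.001]
wrist_force: [-0.4, -0.6, 6.0]
grip_width: 0.0236
grip_force: 58.8
```

Call:
{"method": "step_arm", "body": {"series": [[15,[0,0,-5],0],[15,[0,0,-12],0],[15,[0,0,-22],0],[15,[0,0,-32],0],[15,[0,0,-36],0],[15,[0,0,-36],0],[15,[0,0,-25],0],[15,[0,0,-12],0]]}}

```text
time_s: 17.5
eef_pos: [0.494, 0.0854, 0.2011]
orientation: [1.137, 2.925, 0.002]
wrist_force: [-0.2, -0.4, -1.5]
grip_width: 0.024
grip_force: 59.2
```

```bash
python3 - <<'E'
from h import *
o=readout.get_obs(); w=imaging.capture('wrist'); print(o['eef_pos'],o['grip_width'],o['wrist_force'],o['wrist_torque'],np.round(o['joints'],2))
im=w['frame'].copy(); e=np.array(o['eef_pos'])
cv2.polylines(im,[np.int32(proj(w,circ(e[:2]+[0,0],.0905,e[2]-.018),o)*8)],True,(255,0,0),1,cv2.LINE_AA,3)
save('wr7',im)
print(totool(o,np.array([.461,-.286,.18])-e))
E
```

```text
[0.49397987 0.08542199 0.20107767] 0.02403250575675539 [-0.21539911 -0.41122365 -1.50668935] [ 0.00227334 -0.00282839  0.06852246] [ 0.54  0.53 -1.04  1.92  0.55  1.01  0.09]
[-226.4480528  -296.25860585   20.936886  ]
```

View pics/wr7.png

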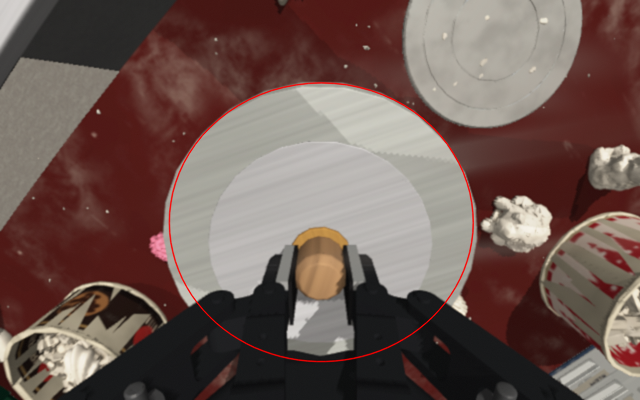

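The lid hangs from the grip at (320,262), nearly centred on the drawn circle. I'll fit the lid edge and the tin rim numerically, with no more viewing.

```bash
cat >> h.py <<'E'
from scipy.optimize import least_squares
def edge(im,c,angs,r0,r1):
    """outermost strong red->pale saturation edge along rays from pixel c"""
    s=cv2.GaussianBlur(cv2.cvtColor(im,cv2.COLOR_RGB2HSV)[...,1].astype(np.float32),(0,0),.8)
    rr=np.arange(r0,r1,.25); out=[]
    for a in angs:
        x=(c[0]+rr*np.cos(a)).astype(np.float32);y=(c[1]+rr*np.sin(a)).astype(np.float32)
        p=cv2.remap(s,x[None],y[None],cv2.INTER_LINEAR)[0]; g=np.gradient(p); i=g.argmax()
        if p[min(i+12,len(p)-1)]-p[max(i-12,0)]>50: out.append((x[i],y[i]))
    return np.array(out)
def fitc(p,o,pts,c,r,z,free_z=False):
    def f(q):
        k=proj(p,circ(q[:2],r,q[2] if free_z else z,360),o)
        d=np.linalg.norm(pts[:,None]-k[None],axis=2); return d.min(1)
    s=least_squares(f,[*c,z] if free_z else c,loss='soft_l1',diff_step=1e-4,x_scale=.01); return s.x.round(4),np.abs(s.fun).mean().round(2),len(pts)
E
python3 - <<'E'
from h import *
o=readout.get_obs(); w=imaging.capture('wrist'); t=imaging.capture('top'); e=np.array(o['eef_pos'])
save('wr8',w['frame']); save('top2',t['frame'])
c=proj(w,[e[0],e[1],e[2]-.015],o)[0]; print(c)
pts=edge(w['frame'],c,np.radians(np.arange(180,361,3)),90,200)
for z in (-.020,-.015,-.0095): print('lid',z,fitc(w,o,pts,e[:2],.0905,e[2]+z))
print(fitc(w,o,pts,e[:2],.0905,e[2]-.016,True),e)
for n,im in(('0',cv2.imread('pics/top.png')[...,::-1].copy()),('now',t['frame'])):
    c=proj(t,[.461,-.286,.092])[0]
    for lo,hi in((-100,80),(-60,60)):
        pts=edge(im,c,np.radians(np.arange(lo,hi,4)),22,40); print('tin',n,c,fitc(t,None,pts,(.461,-.286),.0825,.091))
E
```

```text
[320.90220495 247.17861012]
lid -0.02 (array([0.4931, 0.0855]), np.float64(2.55), 61)
lid -0.015 (array([0.4939, 0.0851]), np.float64(1.37), 61)
lid -0.0095 (array([0.4944, 0.0843]), np.float64(1.78), 61)
(array([0.4941, 0.0851, 0.1881]), np.float64(1.18), 61) [0.4943896  0.08547782 0.20150023]
tin 0 [403.82680168 238.04603026] (array([ 0.4631, -0.2895]), np.float64(0.29), 45)
tin 0 [403.82680168 238.04603026] (array([ 0.4633, -0.2895]), np.float64(0.28), 30)
tin now [403.82680168 238.04603026] (array([ 0.4631, -0.2896]), np.float64(0.29), 45)
tin now [403.82680168 238.04603026] (array([ 0.4633, -0.2895]), np.float64(0.29), 30)
```

```bash
python3 - <<'E'
from h import *
t=imaging.capture('top'); im=cv2.imread('pics/top.png')[...,::-1].copy()
for nm,C,r,z in(('lid',(.494,.084),.0905,.004),('wheel',(.493,.293),.082,.053)):
    c=proj(t,[*C,z])[0]
    for lo,hi in((-180,180),(-100,80),(-60,60)):
        pts=edge(im,c,np.radians(np.arange(lo,hi,4)),22,40); print(nm,(lo,hi),fitc(t,None,pts,C,r,z))
c=proj(t,[.462,-.288,.091])[0]
# full-sided tin: left rays limited to far-from-nadir top/bottom edges
a=np.r_[np.arange(-110,-60,3),np.arange(60,111,3)]
for z in(.085,.092): print('tin tb',fitc(t,None,edge(im,c,np.radians(a),22,40),(.462,-.288),.0825,z))
E
```

```text
lid (-180, 180) (array([0.4943, 0.0859]), np.float64(0.3), 90)
lid (-100, 80) (array([0.4942, 0.0863]), np.float64(0.25), 45)
lid (-60, 60) (array([0.4943, 0.0862]), np.float64(0.23), 30)
wheel (-180, 180) (array([0.4948, 0.2933]), np.float64(0.31), 90)
wheel (-100, 80) (array([0.4946, 0.2927]), np.float64(0.27), 45)
wheel (-60, 60) (array([0.4947, 0.2926]), np.float64(0.28), 30)
tin tb (array([ 0.463 , -0.2877]), np.float64(0.4), 34)
tin tb (array([ 0.4628, -0.2876]), np.float64(0.26), 34)
```

Checked on the lid, the top-camera fit is good to about 1 mm, so the tin is at (0.463, -0.288). Carrying the lid over.

Call:
{"method": "step_arm", "body": {"series": [[15,[-16,-20,0],0],[15,[-26,-34,0],0],[15,[-29,-38,0],0],[15,[-29,-38,0],0],[15,[-29,-38,0],0],[15,[-29,-38,0],0],[15,[-29,-37,0],0],[15,[-22,-28,0],0]]}}

```text
time_s: 18.5
eef_pos: [0.4623, -0.2591, 0.1963]
orientation: [-1.141, -2.924, 0.001]
wrist_force: [0.7, -0.4, -1.3]
grip_width: 0.0242
grip_force: 59.2
```

Call:
{"method": "step_arm", "body": {"series": [[15,[-14,-18,0],0],[15,[-6,-7,5],0],[15,[0,0,15],0],[15,[0,0,15],0],[15,[0,0,10],0],[15,[0,0,0],0],[15,[0,0,0],0],[15,[0,0,0],0]]}}

```text
time_s: 19.3
eef_pos: [0.4627, -0.2876, 0.1538]
orientation: [1.137, 2.928, -0.0]
wrist_force: [0.9, -1.1, -1.9]
grip_width: 0.0236
grip_force: 59.2
```

```bash
python3 - <<'E'
from h import *
o=readout.get_obs(); e=np.array(o['eef_pos']); w=imaging.capture('wrist'); save('wr9',w['frame'])
M=Ro.from_rotvec(o['orientation']).as_matrix(); print(e,M[:,2].round(4),o['wrist_force'])
c=proj(w,[e[0],e[1],e[2]-.015],o)[0]
pts=edge(w['frame'],c,np.radians(np.arange(180,361,3)),90,200)
print('lid',fitc(w,o,pts,e[:2],.0905,e[2]-.015))
print(totool(o,np.array([.463,-.288,.1115])-e))
E
```

```text
[ 0.46273967 -0.28759664  0.15380202] [ 9.e-04 -4.e-04 -1.e+00] [ 0.87844617 -1.0791759  -1.88821853]
lid (array([ 0.4621, -0.2879]), np.float64(1.37), 59)
[-0.42467907 -0.13349242 42.30239929]
```

Call:
{"method": "step_arm", "body": {"series": [[15,[0,0,10],0],[15,[0,0,12],0],[15,[0,0,8],0],[15,[0,0,5],0],[15,[0,0,2],0],[15,[0,0,2],0],[15,[0,0,2],0],[15,[0,0,0],0]]}}

```text
time_s: 20.15
eef_pos: [0.4622, -0.2879, 0.1122]
orientation: [1.138, 2.928, -0.0]
wrist_force: [-0.6, 0.3, -2.0]
grip_width: 0.0238
grip_force: 59.2
```

Call:
{"method": "step_arm", "body": {"series": [[15,[0,0,1.5],0],[15,[0,0,1],0],[15,[0,0,1],0],[15,[0,0,1],0],[15,[0,0,1],0],[15,[0,0,1],0],[15,[0,0,0],0],[15,[0,0,0],0]]}}

```text
time_s: 20.95
eef_pos: [0.4621, -0.2879, 0.1058]
orientation: [-1.138, -2.928, -0.0]
wrist_force: [1.0, -0.8, -1.6]
grip_width: 0.0233
grip_force: 59.2
```

Call:
{"method": "step_arm", "body": {"series": [[15,[0,0,1],0],[15,[0,0,1],0],[15,[0,0,1],0],[15,[0,0,0.5],0],[15,[0,0,0.5],0],[15,[0,0,0],0],[15,[0,0,0],0],[15,[0,0,0],0]]}}

```text
time_s: 21.75
eef_pos: [0.4624, -0.2881, 0.1019]
orientation: [1.138, 2.928, -0.0]
wrist_force: [0.9, -1.4, -0.1]
grip_width: 0.0241
grip_force: 59.3
```

Call:
{"method": "step_arm", "body": {"series": [[15,[0,0,0.5],0],[15,[0,0,0.5],0],[15,[0,0,0.5],0],[15,[0,0,0],0],[15,[0,0,0],0],[15,[0,0,0],0],[15,[0,0,0],0],[15,[0,0,0],0]]}}

```text
time_s: 22.55
eef_pos: [0.4624, -0.2882, 0.1015]
orientation: [1.138, 2.928, -0.002]
wrist_force: [-4.1, -0.8, 11.6]
grip_width: 0.0238
grip_force: 60.6
```

The lid is on the rim at exactly the predicted height. I'll release and withdraw.

Call:
{"method": "step_arm", "body": {"series": [[15,[0,0,-0.8],0],[22,[0,0,0],0],[28,[0,0,0],0],[36,[0,0,0],0],[48,[0,0,0],0],[55,[0,0,0],0],[60,[0,0,-4],0],[60,[0,0,-12],0]]}}

```text
time_s: 23.35
eef_pos: [0.4614, -0.2875, 0.1168]
orientation: [-1.137, -2.926, -0.001]
wrist_force: [0.2, 0.4, -0.3]
grip_width: 0.0598
grip_force: 0.0
```

Call:
{"method": "step_arm", "body": {"series": [[60,[0,0,-25],0],[60,[0,0,-35],0],[60,[0,0,-40],0],[60,[0,0,-30],0],[60,[0,0,0],0],[60,[0,0,0],0],[60,[0,0,0],0],[60,[0,0,0],0]]}}

```text
time_s: 24.15
eef_pos: [0.4614, -0.2877, 0.246]
orientation: [-1.137, -2.926, -0.001]
wrist_force: [-0.0, 1.0, 0.2]
grip_width: 0.0597
grip_force: 0.0
```

```bash
python3 - <<'E'
from h import *
o=readout.get_obs(); e=np.array(o['eef_pos']); w=imaging.capture('wrist'); save('wr10',w['frame']); t=imaging.capture('top'); save('top3',t['frame'])
print(e,o['wrist_force'])
C=(.462,-.288); c=proj(w,[*C,.09],o)[0]; print(c)
pts=edge(w['frame'],c,np.radians(np.arange(0,360,3)),60,140)
# fit pose: centre, height, tilt (rad)
def f(q):
    k=circ((0,0),.0905,0,360); R=Ro.from_rotvec([q[3],q[4],0]).as_matrix(); k=k@R.T+q[:3]
    K=proj(w,k,o); d=np.linalg.norm(pts[:,None]-K[None],axis=2); return d.min(1)
for z in(.084,.088,.092): print(z,fitc(w,o,pts,C,.0905,z))
s=least_squares(f,[*C,.086,0,0],loss='soft_l1',diff_step=1e-4,x_scale=[.01,.01,.01,.05,.05]); print(s.x.round(4),np.abs(s.fun).mean(),len(pts))
for d in nets.search_frame(w,'lid_knob'): print(d['uv'],d['score'])
print('knob expect',proj(w,[*C,.115],o))
E
```

```text
[ 0.46144861 -0.28767574  0.24604453] [-0.00398268  1.0159212   0.2149048 ]
[321.03426613 185.89889133]
0.084 (array([ 0.4623, -0.2893]), np.float64(1.79), 120)
0.088 (array([ 0.4619, -0.2888]), np.float64(1.04), 120)
0.092 (array([ 0.4613, -0.2883]), np.float64(1.29), 120)
[ 0.4611 -0.2885  0.0874 -0.0287 -0.0382] 0.8565730666050891 120
[319.8, 178.9] 0.73
knob expect [[321.05347315 192.6796956 ]]
```

A single-circle model mixes the plate edge with the flared skirt edge. I'll refit the tilt using the lid's true silhouette, the hull of both edges.

```bash
python3 - <<'E'
from h import *
o=readout.get_obs()
def run(p,o,C,angs,r0,r1,tag):
    c=proj(p,[*C,.09],o)[0]; pts=edge(p['frame'],c,angs,r0,r1)
    B=np.vstack([circ((0,0),.0905,0,240),circ((0,0),.0875,.014,240)])
    def f(q):
        R=Ro.from_rotvec([q[3],q[4],0]).as_matrix()
        h=cv2.convexHull(np.float32(proj(p,B@R.T+q[:3],o)))
        return np.array([cv2.pointPolygonTest(h,(float(a),float(b)),True) for a,b in pts])
    g=lambda q:f([*q,.082,0,0])
    s=least_squares(g,C,loss='soft_l1',diff_step=1e-3); print(tag,'level',s.x.round(4),np.abs(g(s.x)).mean().round(2))
    s=least_squares(f,[*C,.082,.001,.001],loss='soft_l1',diff_step=[1e-3,1e-3,1e-2,3,3],x_scale=[.01,.01,.01,.05,.05]); print(tag,'free',s.x.round(4),np.abs(s.fun).mean().round(2),len(pts))
C=(.462,-.288)
run(imaging.capture('wrist'),o,C,np.radians(np.arange(0,360,3)),60,140,'wrist')
E
```

```text
wrist level [ 0.4613 -0.2883] 0.66
wrist free [ 0.4616 -0.2879  0.0831 -0.0148  0.0267] 0.58 120
```

Call:
{"method": "step_arm", "body": {"series": [[60,[-25,0,-5],0],[60,[-25,0,-5],0],[60,[-25,0,-5],0],[60,[-20,0,-5],0],[60,[0,0,0],0],[60,[0,0,0],0],[60,[0,0,0],0],[60,[0,0,0],0]]}}

```text
time_s: 25.15
eef_pos: [0.5316, -0.3515, 0.267]
orientation: [-1.137, -2.928, 0.001]
wrist_force: [0.2, -0.1, 0.1]
grip_width: 0.06
grip_force: 0.0
```

```bash
python3 - <<'E'
from h import *
o=readout.get_obs(); p=imaging.capture('wrist'); C=(.462,-.288); print(o['eef_pos'])
c=proj(p,[*C,.09],o)[0]; pts=edge(p['frame'],c,np.radians(np.arange(0,360,3)),55,140)
B=np.vstack([circ((0,0),.0905,0,240),circ((0,0),.0875,.014,240)])
def f(q):
    R=Ro.from_rotvec([q[3],q[4],0]).as_matrix(); h=cv2.convexHull(np.float32(proj(p,B@R.T+q[:3],o)))
    return np.array([cv2.pointPolygonTest(h,(float(a),float(b)),True) for a,b in pts])
def go(z,a,b):
    g=lambda q:f([*q,z,a,b]); s=least_squares(g,C,loss='soft_l1',diff_step=1e-3); return s.x.round(4),np.abs(g(s.x)).mean().round(2)
print(c,len(pts))
for z,a,b in((.082,0,0),(.085,0,0),(.088,0,0),(.085,.05,0),(.085,-.05,0),(.085,0,.05),(.085,0,-.05)): print(z,a,b,go(z,a,b))
# look-check of bystanders: change since start in the top view
t=imaging.capture('top'); 
for n in('cup','frog','star','heart','table_owl'):
    print(n,[(np.round(d['uv']),round(d['score'],2)) for d in nets.search_frame(t,n)[:1]])
E
```

```text
[ 0.53161319 -0.35149126  0.26695953]
[320.85007945  89.73516712] 101
0.082 0 0 (array([ 0.4613, -0.2884]), np.float64(0.76))
0.085 0 0 (array([ 0.4613, -0.2884]), np.float64(0.93))
0.088 0 0 (array([ 0.461 , -0.2881]), np.float64(1.66))
0.085 0.05 0 (array([ 0.4613, -0.2889]), np.float64(0.92))
0.085 -0.05 0 (array([ 0.4613, -0.2878]), np.float64(0.88))
0.085 0 0.05 (array([ 0.4618, -0.2883]), np.float64(0.94))
0.085 0 -0.05 (array([ 0.4607, -0.2884]), np.float64(0.88))
cup [(array([325., 160.]), 0.78)]
frog [(array([223., 157.]), 0.94)]
star [(array([230., 290.]), 0.65)]
heart [(array([460., 276.]), 0.83)]
table_owl [(array([269., 146.]), 0.56)]
```

The seated, level lid (0.082 m) fits best from both viewpoints. The bystanders are where they were, and the arm is clear. Handing in.

```bash
python3 -c "
from plant import env; print(env.hand_in())"
```

```text
the job is handed in; nothing more can be done
None
```

The white shell is lying flat in the dark brown tin, and the steel lid is on that tin and measured as fully seated and level. I handed the job in after about 25 s of the 54 s allowed, but the hand-in gave no verdict.

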